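# Zero the kitchen scale and hold the salt tub ready above its pan

### The job

Zero the blue kitchen scale by turning its knob until the red needle's tip is inside the green band, and let go of the knob. Then take the white salt tub, carry it over the row of jars and tins, and finish holding it upright and still above the middle of the steel pan, about 15 mm clear, ready to be set down: it must never touch the scale, you do not let go of it at the end, and the other jars and tins stay where they stand.

Things in the scene. Friction and masses are not known exactly. Their poses are not given: they have to be found in the camera images.
- scale: Blue mechanical kitchen scale, fixed to the worktop, body 170 (x) x 270 (y) x 40 mm high. Origin at the centre of its underside; +x points to its back, +y to its left, where the dial panel and, nearer the front, the zero knob are; the round steel pan is on its right half.
- pan_center (a point): Centre of the top face of the flat steel pan (radius 65 mm), 55 mm above the worktop; 65 mm to the right (-y) of the scale's origin.
- knob_grip (a point): On the vertical axis of the grey zero knob, at the height to grip it, 73 mm above the worktop; in the scale's frame at x -50, y +75 mm. The knob's grip is an upright bar 40 mm long, 12 mm thick, reaching from 53 to 87 mm above the worktop, on a 42 mm disc; at knob value 0 the bar lies along the scale's x axis and it turns with the knob.
- needle_pivot (a point): Pivot of the red needle on the white dial panel, 45 mm above the worktop. The needle is 63 mm long and lies flat; the green band is 51 to 69 mm from the pivot.
- knob (a joint): Angle of the zero knob, rad, growing counterclockwise seen from above; range -1.5 to 1.5, light friction (0.03 N m), stays where it is left.
- needle (a joint): Angle of the red needle, rad, growing counterclockwise seen from above; geared to the knob: needle = 0.5 x knob. 0 is the middle of the green band, where the needle points along the scale's +x; the band reaches from -0.08 to 0.08.
- salt_tub: White round card tub with a white lid, loose, 57 mm diameter, 90 mm high, about 0.22 kg, standing upright; the sides are straight enough to grip at any height from 20 to 75 mm. Origin at the centre of its underside, z up along its axis.
- flat_tin: Bystander, loose, standing upright; origin at the centre of its underside. Low food tin with a green label, 76 mm diameter, 58 mm high; on the tub's side, near or far; it and the tub may have swapped places.
- tall_tin: Bystander, loose, standing upright; origin at the centre of its underside. One of four standing in a row that runs away from the robot between the tub and the scale, about 80 mm apart in shuffled order. Red-labelled food tin, 75 mm diameter, 110 mm high.
- yellow_spice: Bystander, loose, standing upright; origin at the centre of its underside. One of four standing in a row that runs away from the robot between the tub and the scale, about 80 mm apart in shuffled order. Glass spice jar, dark blue cap, pale yellow content, 42 mm diameter, 100 mm high.
- white_mill: Bystander, loose, standing upright; origin at the centre of its underside. One of four standing in a row that runs away from the robot between the tub and the scale, about 80 mm apart in shuffled order. Glass jar with a white cap, 46 mm diameter, 125 mm high.
- green_jar: Bystander, loose, standing upright; origin at the centre of its underside. One of four standing in a row that runs away from the robot between the tub and the scale, about 80 mm apart in shuffled order. Glass jar with green label and dark green cap, 45 mm diameter, 105 mm high.
There are look-alikes about, which are no part of the job. Leave any orange or turquoise look-alike of the salt_tub alone.

How it is judged:
On the way, in this order (a step that is already met when the one before it is completed fails the run):
1. the needle is inside the green band with the knob let go, while the tub still stands on the worktop (value of joint needle between -0.09 and 0.09 rad and contact force between the fingers and scale below 0.1 N and height (world z) of salt_tub below 0.01 m), for 0.2 s.
2. the tub is lifted off the worktop (height (world z) of salt_tub above 0.04 m and contact force between the fingers and salt_tub above 1 N), for 0.2 s.
At the end, for the whole second after the job is handed in: Needle within 0.09 rad of the green band's middle; the gripper holds the tub still, upright within 0.12 rad, underside 4 to 30 mm above the pan, centre within 15 mm of the pan's centre horizontally, not touching the scale; every other jar and tin within 25 mm of its start (value of joint needle between -0.09 and 0.09 rad and contact force between the fingers and salt_tub above 1 N and contact force between salt_tub and scale below 0.05 N and z of salt_tub in the frame of pan_center between 0.004 and 0.03 m and horizontal distance between salt_tub and pan_center below 0.015 m and angle between salt_tub's own z axis and vertical below 0.12 rad and linear speed of salt_tub below 0.02 m/s and distance of each of flat_tin, tall_tin, yellow_spice, white_mill, green_jar from where it was at the start of the episode below 0.025 m); the arm keeps its last pose, push and grip.
It fails at once if the tub touches the scale (contact force between salt_tub and scale above 0.5 N).
It fails at once if another jar or tin is pushed more than 25 mm away or tipped over (distance of any of flat_tin, tall_tin, yellow_spice, white_mill, green_jar from where it was at the start of the episode above 0.025 m or angle between any of flat_tin, tall_tin, yellow_spice, white_mill, green_jar's own z axis and vertical above 0.35 rad).
It also fails if it takes over 61 s, if anything falls off the work surface, if the arm or the gripper's body presses on something with over 40 N, if the wrist force passes 120 N, or if a joint passes its speed limit or range.

### The arm

A 7-joint arm with a two-finger parallel gripper is mounted at the origin on a cart in front of the work surface, level with it; the furniture and walls round the work are solid. World frame = base frame: x ahead of the robot, y to its left, z up, the work surface at z = 0. Lengths are in m, angles in rad, forces in N, time in s.
With the tool pointing down it reaches from about 0.4 to 0.85 m from the base axis. Payload 10.4 kg.
Tool frame: the origin (TCP) lies midway between the tips of the shut fingers; the grasp point (between the pads) lies 19 mm behind it (r.grasp_offset is the distance from the TCP to the grasp point, in m); z points along the fingers, y is the line along which they close (so a half turn about z gives the same grasp; the last joint's range is limited). The gripper opens to 87 mm and grips with 3 to 60 N. Pads are 19 mm wide; open, the fingers measure 117 mm over their backs; the gripper's body (75 mm by 190 mm) begins 51 mm behind the grasp point.
Start: joints at [-1.19, 0.332, -0.065, 1.46, 0.022, 1.35, -0.088], TCP at [0.246, 0.575, 0.223] pointing down, gripper open.
Joint ranges: [-2.6, 2.6], [-0.5, 2.12], [-1.47, 1.34], [0.16, 2.42], [-1.27, 4.41], [0.06, 2.06], [-2.6, 2.6]. Speed limits (rad/s): [2.22, 2.22, 2.79, 2.79, 3.14, 3.14, 3.14].

### API

Orientations are given as a unit quaternion [x, y, z, w].
In Python, from bench import r gives the robot as it stands.
- The arm moves only by the tool drive_tool, never from a script. Its argument "moves" is a list that holds one entry, the list of rows, each a list of 7 numbers: the shift along the tool's x, y, z in m, then the turn, a rotation vector about the tool's x, y, z in rad, then the opening, from 0 (shut) to 1 (fully open). In form: [[[tx, ty, tz, ax, ay, az, jaw], ...]]. A call has 1 to 10 rows; each row shifts and turns the commanded pose from where the row before left it, along the tool's axes as they then stand; what a row does not reach is not made up. A row lasts 1/10 s, in which the tool goes at most 50 mm and 8.59 degrees, less where a joint would pass 70% of its speed; a pose out of reach is approached as far as the arm can. A call is refused whole if a number of a shift passes 0.05 or a number of a turn 0.15, either way. A call with a gripper value outside its range is refused whole. The fingers move at their own pace and stop on an object; "squeeze" is the grip in N (left out, the last holds). Time passes only in rows, so rows that do not move let the fingers close. It gives the time, the measured TCP pose, the force, the opening and the grip force at its end, in the units of the state.
- r.read_state(): the state, without advancing time (a new reading comes with each control period).
- r.camera(name): name is "side" or "top" or "wrist"; returns the picture (420x560x3 uint8, red, green, blue); there is no depth.
- r.camera_info(name): a dict with "mtx" (3x3 intrinsics, pixels), "rvec" (rotation vector, rad) and "tvec" (3), from world to camera coordinates, as OpenCV has them; the wrist camera has in their place "T_tool_cam" (4x4, takes a point from camera to tool coordinates, whose origin is the TCP and whose axes are the flange's). Camera axes: x right, y down, z forward; pixel columns grow to the right and rows downward; lengths in m; the calibration is good to about 2 mm. The wrist camera is an equidistant fisheye: a pixel r from the principal point sees the ray r / f radians off the axis. A picture is of the moment at which its call begins: read the wrist's pose just before it. camera_info takes no time and is no camera call.
- r.close_job(): hands the job in; it is judged then, once.
Trained networks look in the newest picture that a camera, given by its name, has taken for a name from the list of things; names that differ only in an ending like _2 or _b are one class to them, and where a whole thing is asked for, a point or a joint stands for the part that bears it (a point fixed in the world has none). Each returns a list of dicts, best first, with "conf" (0 to 1); they miss things now and then, are a little off and sometimes report something else, mostly with a low value. They report only what shows in the picture. A call takes as long as a camera call. They do not tell look-alikes from the thing itself.
- r.find_in(camera, query): "bbox" ([left, top, right, bottom] in pixels, round what is visible of it).
- r.place_of(camera, query): "at" ([column, row] in pixels: a listed point, or the origin of a listed thing).
The state is a dict: "time": time; "joint_positions": joint angles; "joint_vel": joint speeds; "joint_torque": joint torques, N m; "ee_pos": TCP position; "eef_rot": TCP orientation; "ft_force": force on the tool from outside, world axes, zero at the start; "torque": the same for the moment, N m; "width": finger opening in m; "grip_force": force on a finger pad.
Only numpy, scipy, OpenCV 4.12 (cv2) and the standard library are available. Lean on these libraries where they do the work, as an engineer would, in place of code of your own. Each camera call takes 0.05 s, during which the arm holds its last target. There are 200 camera calls.

## Working session

There is one attempt and no reset: what is moved stays moved. The work goes in short steps, Python scripts to look and compute and a tool call to move; the robot and the scene stay as the last step left them, time stands still between calls to the robot, and variables do not carry over. Pictures are saved under pics/ and viewed, at most 10 in all, crops included, and the job is handed in when it is done.

Besides the shell and the picture viewer there is one more tool, called after "Call:" in YAML: its name, and indented under it one key for each argument. drive_tool: Moves the arm, as the interface text tells. Its arguments: {"type":"object","properties":{"moves":{"type":"array"},"squeeze":{"type":"number"}},"required":["moves"]}

```bash
mkdir -p pics
cat > h.py <<'E'
import numpy as np, cv2
from bench import r
from scipy.spatial.transform import Rotation as R
def ray(cam,px):
    i=r.camera_info(cam); K=np.array(i["mtx"],float); px=np.array(px,float)
    if cam=="wrist":
        s=r.read_state(); T=np.array(i["T_tool_cam"])
        d=(px-K[:2,2])/[K[0,0],K[1,1]]; th=np.linalg.norm(d)
        v=np.r_[np.sin(th)*d/max(th,1e-9),np.cos(th)]
        Rw=R.from_quat(s["eef_rot"]).as_matrix()
        return Rw@T[:3,3]+np.array(s["ee_pos"]),Rw@T[:3,:3]@v
    Rc=R.from_rotvec(np.ravel(i["rvec"])).as_matrix(); t=np.ravel(i["tvec"])
    return -Rc.T@t, Rc.T@np.linalg.inv(K)@np.r_[px,1]
def atz(cam,px,z):
    o,d=ray(cam,px); return o+d*(z-o[2])/d[2]
def proj(cam,p):
    i=r.camera_info(cam); return cv2.projectPoints(np.array(p,float).reshape(-1,1,3),np.ravel(i["rvec"]),np.ravel(i["tvec"]),np.array(i["mtx"],float),None)[0][:,0]
E
python3 - <<'E'
from h import *
Z=dict(scale=0,pan_center=.055,knob_grip=.073,needle_pivot=.045)
ims=[]
for c in ["top","side"]:
    im=r.camera(c); ims.append(im)
    for n in "scale pan_center knob_grip needle_pivot salt_tub flat_tin tall_tin yellow_spice white_mill green_jar".split():
        for d in r.place_of(c,n)[:3]:
            if d["conf"]>.2: print(c,n,round(d["conf"],2),np.round(d["at"]),atz(c,d["at"],Z.get(n,0)).round(3))
    cv2.imwrite(f"pics/{c}0.png",im[:,:,::-1])
print(r.read_state())
E
```

```text
top scale 0.76 [215. 208.] [0.49  0.222 0.   ]
top pan_center 0.74 [230. 202.] [0.506 0.169 0.055]
top knob_grip 0.7 [186. 222.] [0.443 0.295 0.073]
top needle_pivot 0.6 [184. 207.] [0.492 0.308 0.045]
top salt_tub 0.87 [395. 214.] [ 0.469 -0.344  0.   ]
top salt_tub 0.71 [362. 240.] [ 0.39  -0.238  0.   ]
top salt_tub 0.57 [397. 248.] [ 0.363 -0.349  0.   ]
top flat_tin 0.86 [356. 187.] [ 0.555 -0.222  0.   ]
top tall_tin 0.77 [300. 241.] [ 0.386 -0.044  0.   ]
top yellow_spice 0.43 [301. 219.] [ 0.455 -0.049  0.   ]
top white_mill 0.63 [298. 168.] [ 0.617 -0.04   0.   ]
top green_jar 0.76 [298. 193.] [ 0.539 -0.041  0.   ]
side scale 0.86 [282. 180.] [0.484 0.214 0.   ]
side pan_center 0.7 [286. 182.] [0.502 0.157 0.055]
side knob_grip 0.72 [267. 145.] [0.424 0.31  0.073]
side knob_grip 0.56 [284. 177.] [0.495 0.163 0.073]
side needle_pivot 0.98 [282. 152.] [0.477 0.304 0.045]
side salt_tub 0.92 [274. 324.] [ 0.497 -0.333  0.   ]
side salt_tub 0.71 [226. 326.] [ 0.364 -0.348  0.   ]
side salt_tub 0.66 [241. 291.] [ 0.392 -0.237  0.   ]
side flat_tin 0.82 [290. 290.] [ 0.538 -0.222 
[... 247 characters left out ...]
_positions': array([-1.1895923 ,  0.33216329, -0.06470835,  1.46013557,  0.02159683,
        1.3498746 , -0.08850791]), 'joint_vel': array([-0.00118909,  0.00126894, -0.00095872, -0.00148977, -0.00185949,
        0.00175757,  0.00022879]), 'joint_torque': array([ 5.22141981e-04, -6.23051262e+01,  2.49694171e-02, -3.90123940e+01,
       -6.10932475e-02,  3.13637685e-02,  4.57795568e-05]), 'ee_pos': array([0.24555822, 0.57475672, 0.22258148]), 'eef_rot': array([ 2.00531460e-01,  9.79687261e-01,  5.76949220e-05, -1.03304942e-06]), 'ft_force': array([ 0.465208  , -0.76952886,  0.16036341]), 'torque': array([ 0.00399052, -0.00940565,  0.00339248]), 'grip_force': 0.0, 'width': 0.08707306060094405}
```

Run:
```python
import cv2,numpy as np
t=cv2.imread("pics/top0.png")[140:280,150:430]; s=cv2.imread("pics/side0.png")[110:350,190:350]
cv2.imwrite("pics/t1.png",cv2.resize(t,(800,400),interpolation=cv2.INTER_CUBIC))
cv2.imwrite("pics/s1.png",cv2.resize(s,(400,600),interpolation=cv2.INTER_CUBIC))
```

```text
(no output)
```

View pics/t1.png

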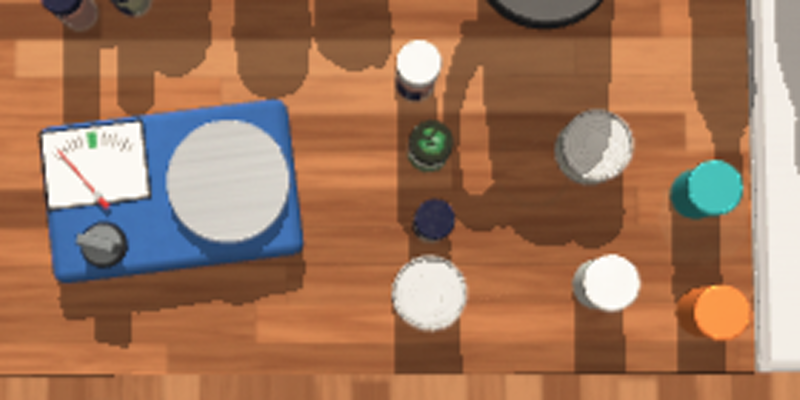

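View pics/s1.png

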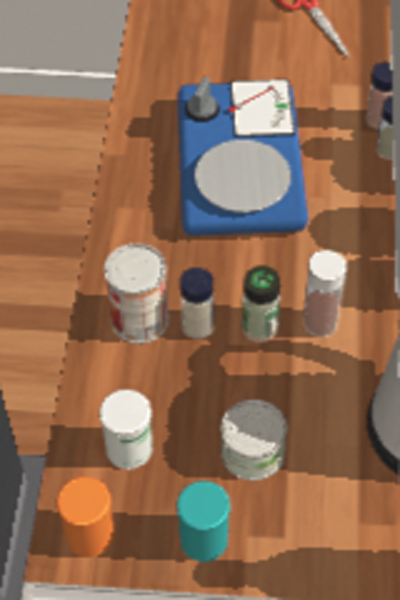

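The white tub at top px (362,240) (crop (608,282)) is the salt tub. The turquoise one (395,214) and the orange one (397,248) are look-alikes, and the enlarged crops confirm their colours. The needle points at about +0.55 rad, so the knob needs about -1.1 rad. I'll go above the knob.

Call:
drive_tool:
  moves:
    - [[-0.03,-0.018,0,0,0,0,1],[-0.03,-0.018,0,0,0,0,1],[-0.03,-0.018,0,0,0,0,1],[-0.03,-0.018,0,0,0,0,1],[-0.03,-0.018,0,0,0,0,1],[-0.03,-0.018,0,0,0,0,1],[-0.03,-0.018,0,0,0,0,1],[-0.03,-0.018,0,0,0,0,1],[-0.03,-0.018,0,0,0,0,1],[-0.013,-0.016,0,0,0,0,1]]

```text
time: 2.1
ee_pos: [0.4379, 0.2972, 0.2227]
eef_rot: [0.202, 0.979, -0.0, 0.0]
ft_force: [-0.6, -0.4, -0.4]
width: 0.0868
grip_force: 0.0
```

Call:
drive_tool:
  moves:
    - [[0,0,0,0,0,0.15,1],[0,0,0,0,0,0.15,1],[0,0,0,0,0,0.15,1],[0,0,0,0,0,0.15,1],[0,0,0,0,0,0.15,1],[0,0,0,0,0,0.15,1],[0,0,0,0,0,0.15,1],[0,0,0,0,0,0.15,1],[0,0,0,0,0,0.15,1],[0,0,0,0,0,0.15,1]]

```text
time: 3.1
ee_pos: [0.4359, 0.2999, 0.2227]
eef_rot: [0.816, 0.578, 0.0, -0.0]
ft_force: [1.2, -0.1, -0.1]
width: 0.0868
grip_force: 0.0
```

```bash
cat > look.py <<'E'
from h import *
im=r.camera("wrist"); cv2.imwrite("pics/w1.png",cv2.resize(im,None,fx=1.4,fy=1.4)[:,:,::-1])
s=r.read_state(); M=R.from_quat(s["eef_rot"]).as_matrix()
print(s["ee_pos"].round(4),M.round(3),np.arctan2(M[1,1],M[0,1]),s["joint_positions"].round(2),s["time"])
for n,z in dict(scale=0,pan_center=.055,knob_grip=.073,needle_pivot=.045).items():
    for d in r.place_of("wrist",n)[:2]: print(n,round(d["conf"],2),np.round(d["at"]),atz("wrist",d["at"],z).round(4))
E
python3 look.py
```

```text
[0.4359 0.2999 0.2226] [[ 0.342  0.94   0.   ]
 [ 0.94  -0.342  0.   ]
 [ 0.     0.    -1.   ]] -0.3490090743999603 [-0.89  0.12  0.22  1.73 -0.03  1.3  -1.02] 3.15
scale 0.72 [342. 212.] [0.4897 0.2344 0.    ]
pan_center 0.61 [376. 273.] [0.5049 0.1684 0.055 ]
knob_grip 0.97 [283. 192.] [0.4348 0.3008 0.073 ]
needle_pivot 0.76 [330. 163.] [0.4896 0.3084 0.045 ]
```

View pics/w1.png

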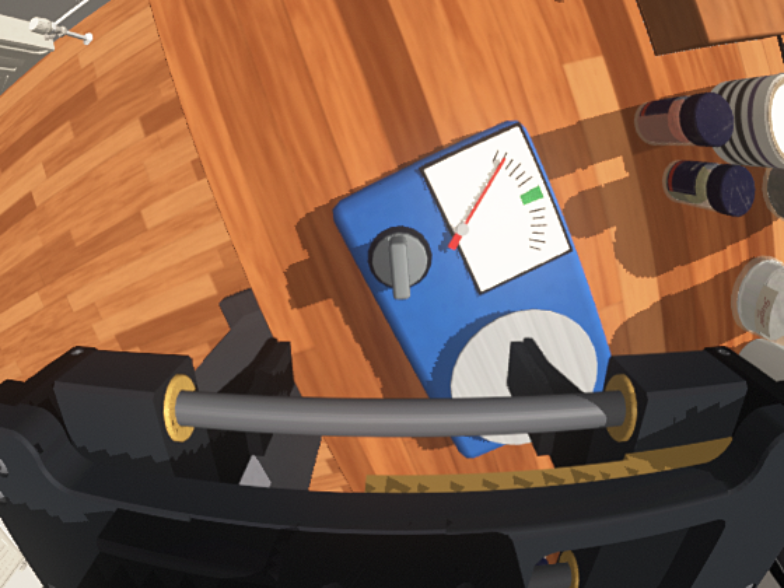

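The wrist view shows the knob at about px (400,262), with its bar lying along the tool's x. The needle runs from the pivot (461,230) to the tip (503,158), and the green band is at (532,195).

Run:
```python
from h import *
p,t,g=[atz("wrist",np.array(q)/1.4,.046) for q in [(461,230),(503,158),(532,195)]]
k=np.array([.435,.301]); pan=atz("wrist",(376,273),.055)
a=lambda v:np.arctan2(v[1],v[0])
print(p,t,g,a(t-p),a(g-p),a(t-p)-a(g-p),np.hypot(*(t-p)[:2]),np.hypot(*(g-p)[:2]))
w=k-pan[:2]; print("yaw",a(w)-np.arctan2(140,-50),np.hypot(*w))
```

```text
[0.48873867 0.30723987 0.046     ] [0.53560743 0.34981433 0.046     ] [0.54932356 0.3164204  0.046     ] 0.7374236313803937 0.1503876686381218 0.5870359627422719 0.0633187658583028 0.06127651367785774
yaw 0.1464762435698026 0.1495488833332063
```

Call:
drive_tool:
  moves:
    - [[0,0,0.03,0,0,0,1],[0,0,0.03,0,0,0,1],[0,0,0.03,0,0,0,1],[0,0,0.03,0,0,0,1],[0,0,0.025,0,0,0,1],[0,0,0.02,0,0,0,1],[0,0,0,0,0,0,1]]

```text
time: 4.05
ee_pos: [0.4343, 0.2987, 0.0551]
eef_rot: [0.814, 0.581, -0.002, 0.0]
ft_force: [-0.6, -1.0, -0.3]
width: 0.0873
grip_force: 0.0
```

Call:
drive_tool:
  moves:
    - [[0,0,-0.002,0,0,-0.1,1],[0,0,0,0,0,0,0.3],[0,0,0,0,0,0,0.1],[0,0,0,0,0,0,0],[0,0,0,0,0,0,0],[0,0,0,0,0,0,0],[0,0,0,0,0,0,0]]
  squeeze: 10

```text
time: 4.75
ee_pos: [0.4358, 0.2999, 0.0596]
eef_rot: [0.785, 0.62, 0.0, -0.0]
ft_force: [-0.1, 0.4, 0.8]
width: 0.0473
grip_force: 0.0
```

Call:
drive_tool:
  moves:
    - [[0,0,0,0,0,0.117,0],[0,0,0,0,0,0.117,0],[0,0,0,0,0,0.117,0],[0,0,0,0,0,0.117,0],[0,0,0,0,0,0.117,0],[0,0,0,0,0,0.117,0],[0,0,0,0,0,0.117,0],[0,0,0,0,0,0.117,0],[0,0,0,0,0,0.117,0],[0,0,0,0,0,0.117,0]]

```text
time: 5.75
ee_pos: [0.435, 0.3018, 0.0596]
eef_rot: [0.997, 0.082, -0.0, -0.001]
ft_force: [-2.0, 6.4, -2.1]
width: 0.012
grip_force: 10.0
```

```bash
sed -i 's/w1.png/w2.png/' look.py; python3 look.py
```

```text
[0.435  0.3019 0.0596] [[ 0.988  0.156 -0.   ]
 [ 0.156 -0.988  0.002]
 [-0.    -0.002 -1.   ]] -1.4139384360477236 [-1.01  0.29  0.36  1.91 -0.13  0.96 -2.  ] 5.8
pan_center 0.81 [513. 180.] [0.5063 0.1683 0.055 ]
knob_grip 0.75 [282. 270.] [0.4369 0.3025 0.073 ]
needle_pivot 0.92 [292. 159.] [0.4895 0.3064 0.045 ]
```

View pics/w2.png

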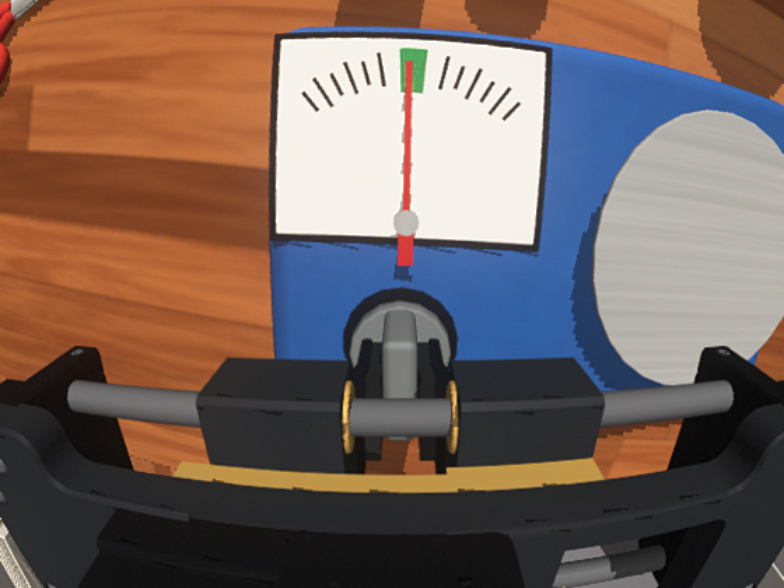

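The needle tip at (409,62) is inside the green band (401–427), slightly left of its middle. I'll nudge it by 0.05 rad, release and rise.

Call:
drive_tool:
  moves:
    - [[0,0,0,0,0,0.05,0],[0,0,0,0,0,0,0],[0,0,0,0,0,0,0.5],[0,0,0,0,0,0,1],[0,0,0,0,0,0,1],[0,0,0,0,0,0,1],[0,0,0,0,0,0,1],[0,0,-0.02,0,0,0,1],[0,0,-0.04,0,0,0,1],[0,0,-0.04,0,0,0,1]]

```text
time: 7.0
ee_pos: [0.4355, 0.2993, 0.1604]
eef_rot: [0.998, 0.059, -0.001, 0.001]
ft_force: [0.8, 1.2, -0.9]
width: 0.068
grip_force: 0.0
```

Call:
drive_tool:
  moves:
    - [[0,0,-0.03,0,0,0.1,1],[0,0,-0.02,0,0,0,1],[0,0,0,0,0,0,1]]

```text
time: 7.3
ee_pos: [0.4371, 0.3007, 0.2126]
eef_rot: [1.0, 0.009, 0.002, -0.002]
ft_force: [-0.3, 1.0, 0.1]
width: 0.0853
grip_force: 0.0
```

```bash
sed -i 's/w2.png/w3.png/' look.py; python3 look.py
python3 - <<'E'
from h import *
for n in ["top","side"]:
    r.camera(n)
    for d in r.place_of(n,"salt_tub")[:3]: print(n,d["conf"],atz(n,d["at"],0))
    for d in r.find_in(n,"salt_tub")[:3]: b=d["bbox"]; print(b);
E
```

```text
[0.4364 0.3002 0.2106] [[ 1.     0.018  0.002]
 [ 0.018 -1.     0.002]
 [ 0.002 -0.002 -1.   ]] -1.5529419415546413 [-1.06  0.12  0.4   1.75 -0.05  1.27 -2.2 ] 7.35
scale 0.63 [344. 134.] [0.4937 0.2329 0.    ]
pan_center 0.89 [416. 131.] [0.5036 0.1665 0.055 ]
knob_grip 0.69 [282. 198.] [0.4349 0.3013 0.073 ]
needle_pivot 0.69 [280. 142.] [0.4858 0.3042 0.045 ]
top 0.87 [ 0.39623404 -0.23535493  0.        ]
top 0.76 [ 0.37197897 -0.34764205  0.        ]
top 0.72 [ 0.48211724 -0.3445558   0.        ]
[387.9, 237.9, 412.7, 261.2]
[386.1, 197.8, 414.3, 217.4]
[352.2, 227.3, 373.6, 247.8]
side 0.95 [ 0.36552415 -0.34936725  0.        ]
side 0.71 [ 0.40267572 -0.22472308  0.        ]
side 0.64 [ 0.49715421 -0.33118678  0.        ]
[263.9, 302.1, 282.3, 334.2]
[214.7, 303.9, 236.7, 332.0]
[232.9, 266.2, 252.0, 300.3]
```

View pics/w3.png

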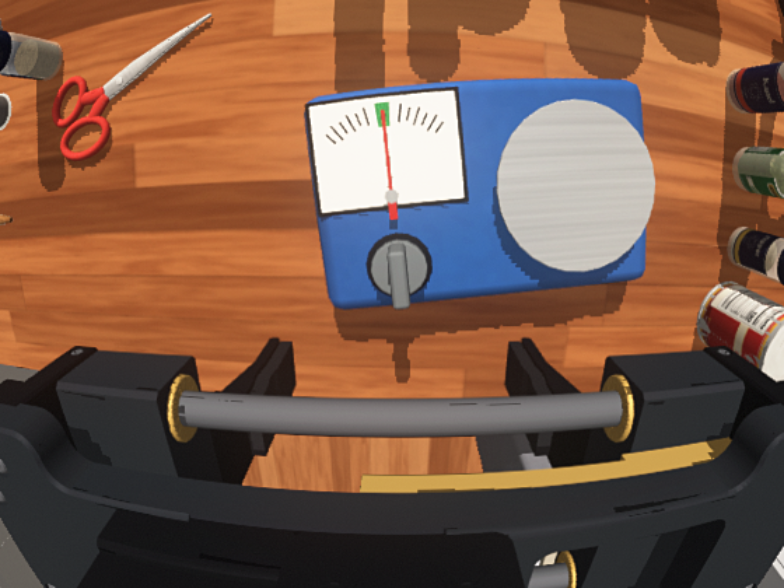

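The needle is centred in the green band at (382,115) and the knob is free. Next I go over to the tub.

Call:
drive_tool:
  moves:
    - [[0,0.035,0,0,0,0.018,1],[0,0.035,0,0,0,0,1],[0,0.035,0,0,0,0,1],[0,0.035,0,0,0,0,1],[0,0.035,0,0,0,0,1],[0,0.035,0,0,0,0,1],[0,0.035,0,0,0,0,1],[0,0.035,0,0,0,0,1],[0,0.035,0,0,0,0,1],[0,0.035,0,0,0,0,1]]

```text
time: 8.85
ee_pos: [0.4362, -0.0516, 0.2096]
eef_rot: [1.0, -0.0, 0.0, -0.0]
ft_force: [-0.3, 0.5, 0.2]
width: 0.0871
grip_force: 0.0
```

Call:
drive_tool:
  moves:
    - [[0,0.035,0,0,0,0,1],[-0.01,0.035,0,0,0,0,1],[-0.01,0.035,0,0,0,0,1],[-0.01,0.035,0,0,0,0,1],[-0.01,0.035,0,0,0,0,1],[0,0.012,0,0,0,0,1],[0,0,0,0,0,0,1]]

```text
time: 9.55
ee_pos: [0.3959, -0.2388, 0.2096]
eef_rot: [1.0, -0.002, 0.0, 0.0]
ft_force: [0.1, 0.3, 0.9]
width: 0.087
grip_force: 0.0
```

```bash
cat > look2.py <<'E'
from h import *
im=r.camera("wrist"); cv2.imwrite("pics/w4.png",cv2.resize(im,None,fx=1.4,fy=1.4)[:,:,::-1])
s=r.read_state(); M=R.from_quat(s["eef_rot"]).as_matrix()
print(s["ee_pos"].round(4),M[:,1].round(3),s["joint_positions"].round(2),s["time"])
for d in r.place_of("wrist","salt_tub")[:4]: print(round(d["conf"],2),np.round(d["at"]),atz("wrist",d["at"],0).round(4))
for d in r.find_in("wrist","salt_tub")[:4]: print(d)
E
python3 look2.py
```

```text
[ 0.3963 -0.2373  0.2095] [-0.002 -1.    -0.   ] [-0.62 -0.13  1.01  1.93  0.12  1.28 -1.22] 9.6
0.89 [277. 182.] [ 0.3959 -0.2273  0.    ]
0.75 [370. 208.] [ 0.3641 -0.3406 -0.    ]
0.73 [370. 100.] [ 0.4933 -0.3347  0.    ]
{'bbox': [350.4, 69.6, 424.0, 128.7], 'conf': 0.85}
{'bbox': [243.3, 159.0, 307.1, 230.6], 'conf': 0.79}
{'bbox': [351.9, 190.7, 415.6, 260.5], 'conf': 0.66}
```

View pics/w4.png

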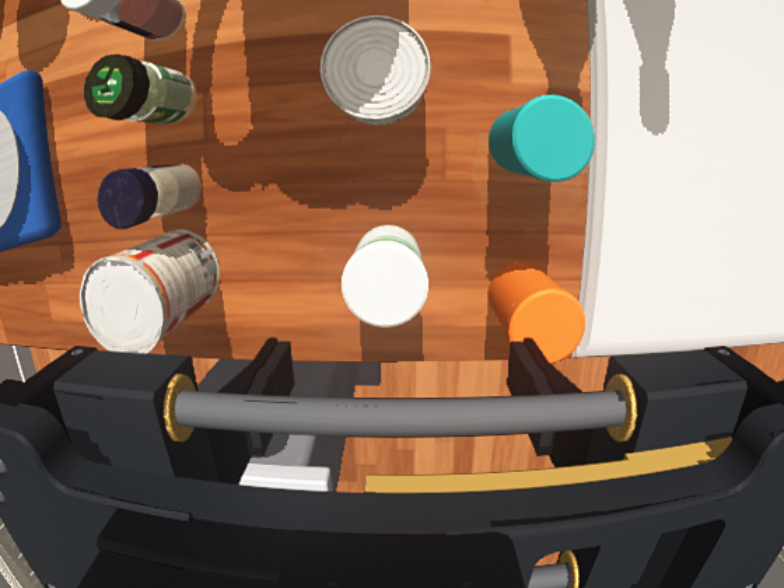

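The white lid sits at px (385,283), with orange at (545,318) and turquoise at (553,138). I'll locate the lid centre at z=0.09.

Run:
```python
from h import *
for q in [(385,283),(342,283),(428,283),(385,326),(385,240),(540,318),(582,318)]: print(q,atz("wrist",np.array(q)/1.4,.09).round(4))
```

```text
(385, 283) [ 0.397  -0.2277  0.09  ]
(342, 283) [ 0.397  -0.1999  0.09  ]
(428, 283) [ 0.3971 -0.2554  0.09  ]
(385, 326) [ 0.3674 -0.2275  0.09  ]
(385, 240) [ 0.4251 -0.2279  0.09  ]
(540, 318) [ 0.3727 -0.3326  0.09  ]
(582, 318) [ 0.3723 -0.3641  0.09  ]
```

Call:
drive_tool:
  moves:
    - [[0,-0.01,0,0,0,0,1],[0,0,0.025,0,0,0,1],[0,0,0.025,0,0,0,1],[0,0,0.025,0,0,0,1],[0,0,0.025,0,0,0,1],[0,0,0.025,0,0,0,1],[0,0,0.025,0,0,0,1],[0,0,0.017,0,0,0,1],[0,0,0,0,0,0,1]]

```text
time: 10.6
ee_pos: [0.3951, -0.2255, 0.0405]
eef_rot: [1.0, 0.001, -0.002, -0.0]
ft_force: [0.4, -0.1, -0.0]
width: 0.0871
grip_force: 0.0
```

Call:
drive_tool:
  moves:
    - [[0,0,0,0,0,0,0.6],[0,0,0,0,0,0,0.4],[0,0,0,0,0,0,0.4],[0,0,0,0,0,0,0.4],[0,0,0,0,0,0,0.4],[0,0,0,0,0,0,0.4]]
  squeeze: 15

```text
time: 11.2
ee_pos: [0.3968, -0.2272, 0.0429]
eef_rot: [1.0, -0.0, 0.0, -0.0]
ft_force: [-0.7, -0.2, 3.4]
width: 0.0532
grip_force: 15.0
```

Call:
drive_tool:
  moves:
    - [[0,0,-0.01,0,0,0,0.4],[0,0,-0.02,0,0,0,0.4],[0,0,-0.025,0,0,0,0.4],[0,0,-0.025,0,0,0,0.4],[0,0,-0.025,0,0,0,0.4],[0,0,-0.025,0,0,0,0.4],[0,0,-0.025,0,0,0,0.4],[0,0,-0.02,0,0,0,0.4],[0,0,0,0,0,0,0.4]]
  squeeze: 20

```text
time: 12.1
ee_pos: [0.3972, -0.2278, 0.2196]
eef_rot: [1.0, -0.001, 0.002, -0.0]
ft_force: [0.9, -0.6, -3.2]
width: 0.0531
grip_force: 20.0
```

Run:
```python
from h import *
a=r.camera("side")[130:350,170:350]; b=r.camera("wrist")
a=cv2.resize(a,None,fx=2,fy=2); b=cv2.resize(b,(430,322))
o=np.zeros((440,790,3),np.uint8); o[:,:360]=a; o[:322,360:]=b
cv2.imwrite("pics/c5.png",o[:,:,::-1])
s=r.read_state(); print(s["ee_pos"],s["joint_positions"].round(2),s["width"],s["grip_force"])
```

```text
[ 0.39600544 -0.22712721  0.21698258] [-0.7  -0.19  1.04  1.93  0.17  1.31 -1.28] 0.05318423639889853 19.976051266403374
```

View pics/c5.png

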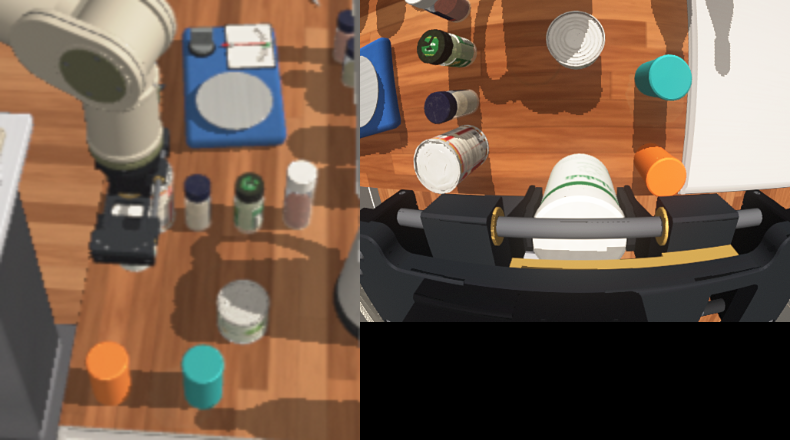

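The tub is held and upright, and the row and the other tins are undisturbed. Next I carry it over the row.

Call:
drive_tool:
  moves:
    - [[0.004,-0.015,0,0,0,0,0.4],[0.007,-0.025,0,0,0,0,0.4],[0.007,-0.025,0,0,0,0,0.4],[0.007,-0.025,0,0,0,0,0.4],[0.007,-0.025,0,0,0,0,0.4],[0.007,-0.025,0,0,0,0,0.4],[0.007,-0.025,0,0,0,0,0.4],[0.007,-0.025,0,0,0,0,0.4],[0.007,-0.025,0,0,0,0,0.4],[0.007,-0.025,0,0,0,0,0.4]]

```text
time: 13.2
ee_pos: [0.4628, 0.0135, 0.2158]
eef_rot: [1.0, -0.0, -0.001, 0.001]
ft_force: [1.2, -0.1, -3.0]
width: 0.0532
grip_force: 20.0
```

Call:
drive_tool:
  moves:
    - [[0.007,-0.025,0,0,0,0,0.4],[0.007,-0.025,0,0,0,0,0.4],[0.007,-0.025,0,0,0,0,0.4],[0.007,-0.025,0,0,0,0,0.4],[0.007,-0.025,0,0,0,0,0.4],[0.007,-0.02,0,0,0,0,0.4],[0.001,-0.012,0,0,0,0,0.4],[0,0,0,0,0,0,0.4]]

```text
time: 14.0
ee_pos: [0.5057, 0.1709, 0.2161]
eef_rot: [1.0, 0.001, -0.001, 0.001]
ft_force: [0.1, 0.8, -2.6]
width: 0.0533
grip_force: 20.0
```

Run:
```python
from h import *
for c in ["top","side","wrist"]:
    r.camera(c)
    for n,z in [("pan_center",.055),("salt_tub",.174)]:
        for d in r.place_of(c,n)[:1]: print(c,n,d["conf"],d["at"],atz(c,d["at"],z))
s=r.read_state(); print(s["ee_pos"],R.from_quat(s["eef_rot"]).as_matrix()[:,1],s["joint_positions"].round(2),s["width"],s["time"])
```

```text
top pan_center 0.89 [230.7, 202.9] [0.50237625 0.16581045 0.055     ]
top salt_tub 0.89 [397.4, 249.3] [ 0.3619533  -0.30427379  0.174     ]
side pan_center 0.55 [286.9, 182.6] [0.50417155 0.15277157 0.055     ]
side salt_tub 0.67 [289.0, 152.0] [0.50746349 0.17819251 0.174     ]
wrist pan_center 0.87 [285.8, 190.6] [0.5069139 0.1678283 0.055    ]
wrist salt_tub 0.77 [285.3, 239.1] [0.5022333 0.1682901 0.174    ]
[0.50649093 0.16942076 0.21771839] [-8.53409721e-04 -9.99999541e-01 -4.35894588e-04] [-0.98  0.14  0.64  1.74 -0.09  1.29 -1.9 ] 0.053355942436305225 14.45
```

Call:
drive_tool:
  moves:
    - [[0,0,0.015,0,0,0,0.4],[0,0,0.02,0,0,0,0.4],[0,0,0.02,0,0,0,0.4],[0,0,0.02,0,0,0,0.4],[0,0,0.015,0,0,0,0.4],[0,0,0.008,0,0,0,0.4],[0,0,0.005,0,0,0,0.4],[0,0,0,0,0,0,0.4],[0,0,0,0,0,0,0.4],[0,0,0,0,0,0,0.4]]

```text
time: 15.45
ee_pos: [0.5069, 0.1701, 0.1153]
eef_rot: [1.0, -0.0, 0.0, -0.0]
ft_force: [0.8, 0.6, -3.5]
width: 0.053
grip_force: 20.0
```

Run:
```python
from h import *
b=r.camera("wrist"); a=r.camera("side")[100:250,220:360]
a=cv2.resize(a,(373,400),interpolation=cv2.INTER_CUBIC)
o=np.zeros((400,373+427,3),np.uint8); o[:,:373]=a; o[:320,373:]=cv2.resize(b,(427,320))
cv2.imwrite("pics/c6.png",o[:,:,::-1])
for c in ["wrist","side"]:
    for n,z in [("pan_center",.055),("salt_tub",.07)]:
        for d in r.place_of(c,n)[:1]: print(c,n,d["conf"],d["at"],atz(c,d["at"],z))
s=r.read_state(); print(s["ee_pos"],s["ft_force"],s["grip_force"],s["time"])
```

```text
wrist pan_center 0.34 [494.1, 98.3] [0.60839439 0.00752249 0.055     ]
wrist salt_tub 0.69 [286.2, 235.9] [0.50425781 0.16824579 0.07      ]
side pan_center 0.68 [287.5, 181.5] [0.50589068 0.15785634 0.055     ]
side salt_tub 0.95 [272.3, 325.8] [ 0.49664969 -0.37107795  0.07      ]
[0.50653824 0.16992572 0.1146918 ] [-0.69650044  0.8816406  -3.31971152] 19.976159030775307 15.75
```

View pics/c6.png

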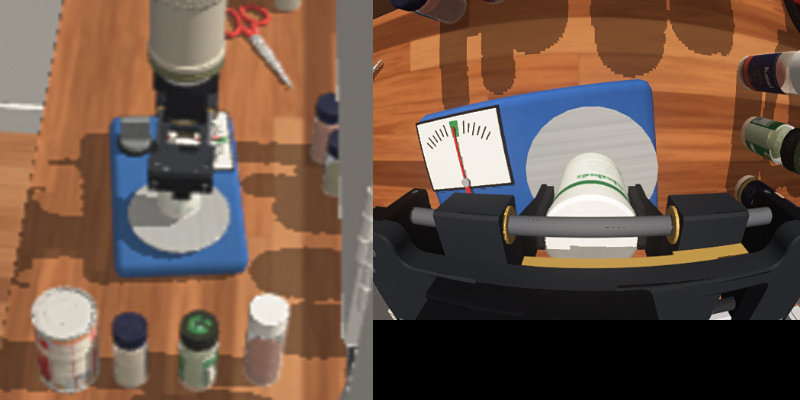

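The tub is upright above the middle of the pan, about 17 mm clear. The needle is still in the green band at (455,128), and the row is undisturbed.

```bash
python3 -c "
from bench import r
print(r.close_job())"
```

```text
the job is handed in; nothing more can be done
None
```

The job is handed in after 15.8 s, but the judge returned no verdict: the needle is centred in the green band, and the salt tub is held still and upright about 17 mm above the middle of the pan, with the other jars and tins left where they stood.

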